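# Press a snap-in end cap home on an upturned file stand

## Robot

A 6-joint arm with a two-finger parallel gripper is mounted at the origin on the work surface. World frame = base frame: x ahead of the robot, y to its left, z up, the work surface at z = 0. Lengths are in mm, angles in rad, forces in N, time in s.
With the tool pointing down it reaches from about 300 to 775 mm from the base axis. Payload 14.6 kg.
Tool frame: the origin (TCP) lies between the finger pads, 19 mm behind the fingertips; this is the grasp point; z points along the fingers, y is the line along which they close (so a half turn about z gives the same grasp; the last joint's range is limited). The gripper opens to 85 mm and grips with 20 to 120 N. Pads are 22 mm wide; open, the fingers measure 114 mm over their backs; the gripper's body (76 mm by 85 mm) begins 54 mm behind the grasp point. The pads swing forward as they close: fully open they stand 13 mm farther back than shut.
Start: joints at [1.235, 0.3, 1.521, -0, 1.321, -0.067], TCP at [146.064, 530.24, 249.981] pointing down, gripper open.
Joint ranges: [-3.03, 3.03], [-0.79, 2.21], [0.23, 2.52], [-1.04, 4.18], [0, 3.07], [-2.55, 2.55]. Speed limits (rad/s): [2.22, 2.22, 2.57, 3.14, 3.14, 3.14].

## Interface

Orientations are given as a unit quaternion [w, x, y, z].
In Python, from rig import bot gives the robot as it stands. Calls block until the motion is done:
- bot.move_to(position, orientation): joint-space move of the TCP to a pose.
- bot.servo_line(position, attitude=None, speed=150, until_force=None): straight line of the TCP; attitude=None keeps the orientation; speed is the mean speed in mm/s. With until_force (N) it stops when the force on the tool has changed by that much, and returns True; else False.
- bot.move_joints(angles): joint-space move.
- bot.move_gripper(opening, grip_force=None): finger opening in mm; grip_force is the grip in N (None keeps the last); returns when the fingers have stopped.
- bot.dwell(seconds).
- bot.ik(position, orientation): joint angles nearest the present ones, or None.
- bot.read_state(): the state.
- bot.read_camera(name): name is "side" or "top"; returns a dict with "image" (480x640x3 uint8, blue, green, red), "depth" (480x640 float32, mm along the optical axis (not along the pixel's ray), 0 where there is no reading), "fovy" (degrees; the focal length in pixels is half the picture's height over the tangent of half this angle, whatever the lens; pixels are square), "cx", "cy" (the principal point, pixels), "eye" and "attitude" of the camera in the world. Camera axes: x right, y down, z forward; pixel columns grow to the right and rows downward; lengths in mm; the calibration is good to about 2 mm. A picture is of the moment at which its call begins.
A pose or a line that the arm cannot do raises bot.MotionError and nothing moves.
- bot.finish_job(): hands the job in; it is judged then, once.
The state is a dict: "clock": time; "joint_positions": joint angles; "qvel": joint speeds; "effort": joint torques, N m; "ee_pos": TCP position; "tool_rot": TCP orientation; "ft_force": force on the tool from outside, world axes, zero at the start; "moment": the same for the moment, N m; "grip_width": finger opening in mm; "grip_force": force on a finger pad.
Only numpy, scipy, OpenCV 4.12 (cv2) and the standard library are available. Lean on these libraries where they do the work, as an engineer would, in place of code of your own. Each camera call takes 0.05 s, during which the arm holds its last target. There are 200 camera calls.

## Task

The low file stand lies upside down on the bench and one of its legs has an orange end cap that is only started. Take the red-handled seating tool out of its blue stand, press squarely on the middle of the cap with the tool's foot, the tool upright, until it clicks fully home, keep leaning on it firmly for about half a second (about 20 N; the plastic cracks at 30 N), then set the tool back in its stand. Touch the cap only with the tool, and leave the jar, the hammer and the box of spares where they are.

Things in the scene. Friction and masses are not known exactly. Their poses are not given: they have to be found in the camera images.
- file_stand: Low file stand lying upside down, fixed: wooden board 200 (x) x 300 (y) x 18 mm, brown rails up to 36 mm above the bench, four upright square legs 30 mm wide at (+-60, +-100) mm, tops 93 mm above the bench. Three legs have black caps already home (tops at 101 mm), one the loose orange cap. Origin: centre of the board's underside.
- leg_top (a point): Centre of the top rim of the open leg (the one with the orange cap), 93 mm above the bench; z up. The tube's bore is 24 mm square.
- end_cap: Orange snap-in cap: head 34 x 34 x 8 mm on a 22.5 mm square stem, 28 mm long, in the leg. Origin: centre of the head's underside (seating face); z up. Starts about 8 mm proud, resting on spring tongues. Going down takes about 8 to 14 N for some 5 mm, then it snaps home by itself (origin at leg_top) and yields no more. Press on its centre, tool upright. Cracks at 30 N.
- seating_tool: 260 g tool, upright. Origin: centre of its collar's underside; z up. Collar 60 mm wide, z 0 to 8; red round handle 28 mm wide, z 8 to 58 (grip it from above, tips just over the collar); below, 16 mm shank and white flat foot, 24 mm wide. The foot's length is screw-set, locked, unmeasured: its face lies 50 to 70 mm below the origin, new each time; find it by touch.
- stand_top (a point): Centre of the hole in the top plate of the blue tool stand, 95 mm above the bench, z up; the stand is fixed, its plate 90 x 90 x 12 mm, the hole 41 mm across. The tool hangs through the hole with its collar resting on the plate, so tool origin = this point when stowed.
- screw_jar: Bystander: glass jar, 64 mm across, 85 mm tall; origin at the centre of its underside.
- hammer: Bystander: steel-headed hammer lying on the bench, 260 mm long; origin under its middle.
- spares_box: Bystander: open cardboard box 100 x 120 x 45 mm with spare black caps; origin at the centre of its underside.
There are look-alikes about, which are no part of the job. What is shaped like the seating_tool but purple or yellow is not meant.

How it is judged:
By the outcome, as a careful person would: the job done as asked, in the order asked, and still so for the second after the job is handed in, with the robot touching nothing.
It also fails if it takes over 69 s, if anything falls off the work surface, if the arm or the gripper's body presses on something with over 40 N, if the wrist force passes 120 N, or if a joint passes its speed limit or range.

## Working session

There is one attempt and no reset: what is moved stays moved. The work goes in short steps, each a Python script; the robot and the scene stay as the last script left them, time stands still between calls to the robot, and variables do not carry over. Pictures are saved under pics/ and viewed, at most 10 in all, crops included, and the job is handed in when it is done.

```bash
mkdir -p pics
cat > h.py <<'E'
import numpy as np, cv2
from scipy.spatial.transform import Rotation as R
from rig import bot
def cloud(c):
    f=240/np.tan(np.radians(c["fovy"])/2)
    v,u=np.mgrid[0:480,0:640]; d=c["depth"]
    p=np.stack([(u-c["cx"])*d/f,(v-c["cy"])*d/f,d],-1)
    q=np.array(c["attitude"])
    M=R.from_quat(q[[1,2,3,0]]).as_matrix() if q.size==4 else q
    P=p@M.T+np.array(c["eye"]); P[d==0]=np.nan
    return P
E
python3 - <<'E'
from h import *
for n in("top","side"):
    c=bot.read_camera(n); cv2.imwrite(f"pics/{n}1.png",c["image"]); np.savez(f"{n}1.npz",**{k:np.array(v) for k,v in c.items()})
    print(n,c["eye"],c["attitude"],c["fovy"],c["cx"],c["cy"])
s=bot.read_state();print(s)
E
```

```text
top [ 329.2369826   -10.68917031 1147.0914007 ] [ 0.07306329 -0.69868658  0.7093359  -0.0578048 ] 49.57225209916797 317.0654071013344 234.7766431187029
side [ -56.91649303 -649.85351426  942.67323402] [-0.36173685  0.86462976 -0.31720579  0.1447146 ] 44.89527392217224 320.4015229760784 232.07842529776977
{'clock': 0.1, 'joint_positions': array([ 1.23535715e+00,  3.00420357e-01,  1.52152306e+00, -1.46842067e-05,
        1.32069478e+00, -6.65978866e-02]), 'qvel': array([-0.00188594, -0.0029901 , -0.00062377,  0.00030604, -0.00096348,
        0.00084419]), 'effort': array([-2.97289898e-04, -5.44387507e+01, -3.62363219e+01, -1.73744534e-04,
        3.11224889e-03,  2.40704958e-05]), 'ee_pos': array([146.03002611, 530.06220903, 249.47368155]), 'tool_rot': array([-9.74114318e-05,  1.34014383e-01,  9.90979249e-01, -5.13667318e-04]), 'ft_force': array([-0.4704481 ,  0.10362778, -0.11853428]), 'moment': array([ 0.02971293,  0.02634737, -0.02237038]), 'grip_force': 0.0, 'grip_width': 85.04623611181849}
```

View pics/top1.png

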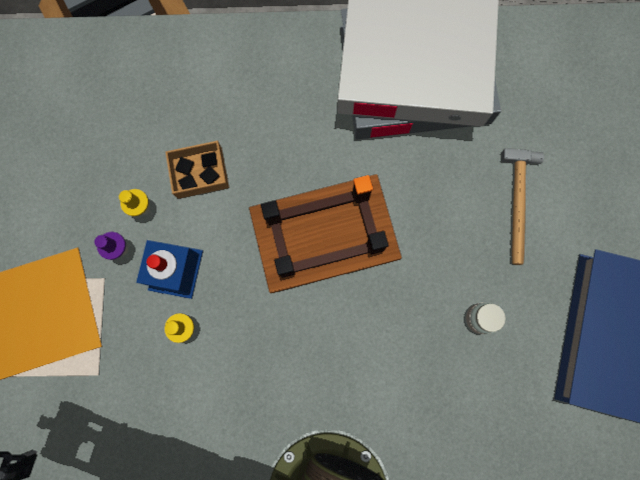

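View pics/side1.png

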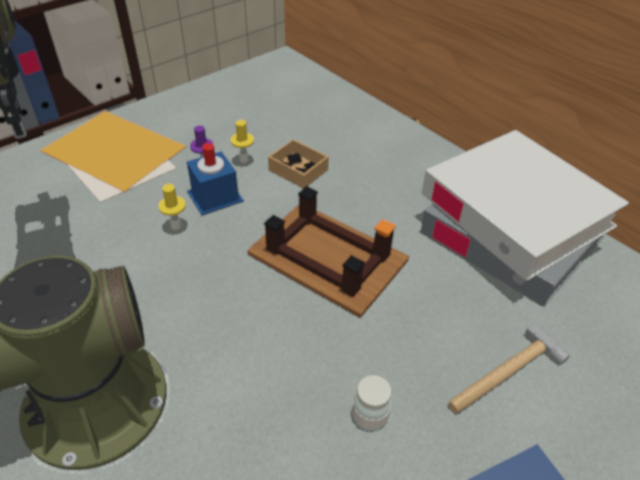

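In the top view, the candidates for the tool are red at (157,262) in the blue stand, yellow at (133,203) and (179,328), and purple at (110,245). Only the red-handled one in the blue stand fits the description. The orange cap is at (363,187) top and (385,230) side. Next I'll measure both and confirm with a crop.

```bash
cat >> h.py <<'E'
def hsv(c): return cv2.cvtColor(c["image"],cv2.COLOR_BGR2HSV).astype(int)
def win(m,u0,v0,u1,v1):
    k=np.zeros_like(m);k[v0:v1,u0:u1]=1;return m&k
E
python3 - <<'E'
from h import *
cs={n:dict(np.load(f"{n}1.npz")) for n in("top","side")}
W={"top":[(140,245,175,280),(345,170,380,205),(135,235,205,300),(340,0,500,140)],"side":[(195,135,225,175),(365,210,405,250),(180,140,250,215),(420,130,630,300)]}
for n,c in cs.items():
    P=cloud(c);h=hsv(c);H,S,V=h[...,0],h[...,1],h[...,2]
    red=((H<5)|(H>174))&(S>150)&(V>90); org=(H>=6)&(H<18)&(S>200)&(V>180); blue=(H>100)&(H<125)&(S>120)
    wht=(S<40)&(V>150)
    for nm,m,w in(("red",red,0),("orange",org,1),("collar",wht,2),("blue",blue,2),("binder",S<300,3)):
        q=P[win(m,*W[n][w])];q=q[~np.isnan(q[:,0])]
        zt=np.percentile(q[:,2],97);t=q[q[:,2]>zt-4]
        if nm=="blue": t=q[(q[:,2]>85)&(q[:,2]<102)]
        r=cv2.minAreaRect(t[:,:2].astype(np.float32))
        print(n,nm,len(q),"z",zt.round(1),"mean",t.mean(0).round(1),"rect",np.round(r[0],1),np.round(r[1],1),round(r[2],1), "xmin",q[q[:,2]>20][:,0].min().round())
    # black caps
    blk=(P[...,2]>96)&(P[...,2]<106)&(V<60)&(S<120)
    nn,l,st,ce=cv2.connectedComponentsWithStats(blk.astype(np.uint8))
    for i in range(1,nn):
        if st[i,4]>40: print(n,"blk",ce[i].round(),st[i,4],np.round(cv2.minAreaRect(P[l==i][:,:2].astype(np.float32))[0],1),P[l==i].mean(0).round(1))
a=cv2.resize(cs["top"]["image"][170:350,80:240],None,fx=3,fy=3);b=cv2.resize(cs["top"]["image"][140:240,330:410],None,fx=3,fy=5.4)
cv2.imwrite("pics/crop.png",cv2.resize(a,None,fx=1,fy=1))
E
```

```text
top red 150 z 155.1 mean [470.2 329.3 153.2] rect [470.1 328.5] [23.  24.3] 72.2 xmin 457.0
top orange 229 z 112.0 mean [629.3 -86.3 109.8] rect [629.1 -85.8] [31.1 32.6] 13.3 xmin 612.0
top collar 387 z 105.9 mean [468.6 322.2 104.2] rect [469.2 327.1] [53.5 57.2] 63.3 xmin 441.0
top blue 2009 z 97.2 mean [468.6 325.4  93.8] rect [470.2 329.2] [92.6 89.3] 78.6 xmin 418.0
top binder 22316 z 143.9 mean [ 902.1 -215.1  141.7] rect [ 910.7 -210.1] [318.1 257.8] 83.2 xmin 764.0
top blk [270. 209.] 242 [581.5 107.4] [581.  107.7  99.9]
top blk [378. 240.] 258 [ 513.1 -113.9] [ 512.7 -113.7  100.3]
top blk [284. 265.] 254 [465.4  79. ] [465.2  79.3 100.2]
side red 190 z 156.7 mean [469.6 328.2 154.9] rect [469.7 328.8] [28.3 20.4] 58.3 xmin 457.0Traceback (most recent call last):
  File "<stdin>", line 10, in <module>
    return _quantile_unchecked(
        a, q, axis, out, overwrite_input, method, keepdims, weights)
    return _ureduce(a,
                    func=_quantile_ureduce_func,
    ...<5 lines>...
                    overwrite_input=overwrite_input,
                    method=method)
    r = func(a, **kwargs)
    result = _quantile(arr,
                       quantiles=q,
    ...<2 lines>...
                       out=out,
                       weights=wgt)
    slices_having_nans = np.isnan(arr[-1, ...])
                                  ~~~^^^^^^^^^
IndexError: index -1 is out of bounds for axis 0 with size 0
```

Run:
```python
from h import *
cs={n:dict(np.load(f"{n}1.npz")) for n in("top","side")}
c=cs["top"];P=cloud(c)
for nm,(u,v) in dict(y1=(133,203),pu=(110,245),y2=(179,328)).items():
    q=P[v-18:v+18,u-18:u+18].reshape(-1,3);q=q[q[:,2]>20];print(nm,np.median(q,0).round(),q[:,2].max().round())
c=cs["side"];P=cloud(c);h=hsv(c);print("side cap",h[228,385],P[228,385].round(1))
m=(h[...,0]<20)&(h[...,1]>150)&(h[...,2]>150);q=P[win(m,370,215,400,240)];q=q[q[:,2]>106];print(len(q),q.mean(0).round(1),np.round(cv2.minAreaRect(q[:,:2].astype(np.float32)),1) if 0 else cv2.minAreaRect(q[:,:2].astype(np.float32)))
a=cv2.resize(cs["top"]["image"][190:310,80:240],None,fx=2.5,fy=2.5);b=cv2.resize(cs["side"]["image"][130:250,170:330],None,fx=2.5,fy=2.5)
cv2.imwrite("pics/crop.png",np.hstack([a,b]))
# ik checks
from itertools import product
for ang in np.radians([-60,-45,-30,0,30,45,60,90]):
    q=(R.from_euler('z',ang)*R.from_euler('x',np.pi)).as_quat()[[3,0,1,2]]
    j=[bot.ik(p,q) for p in([470,328.5,260],[470,328.5,126],[629,-86,200])]
    print(np.degrees(ang).round(),[None if x is None else np.round(x[[0,5]],2) for x in j])
```

```text
y1 [606. 398.  69.] 122.0
pu [514. 443.  69.] 122.0
y2 [343. 292.  68.] 122.0
side cap [ 14 190 215] [626.2 -89.8 112.5]
171 [629.3 -86.5 110.6] ((630.5032958984375, -85.07792663574219), (34.01104736328125, 33.90699005126953), 12.351497650146484)
-60.0 [None, None, array([-0.19,  2.42])]
-45.0 [None, None, array([-0.19,  2.16])]
-30.0 [None, None, array([-0.19,  1.9 ])]
0.0 [array([0.55, 2.12]), array([0.55, 2.12]), array([-0.19,  1.38])]
30.0 [array([0.55, 1.59]), array([0.55, 1.59]), array([-0.19,  0.85])]
45.0 [array([0.55, 1.33]), array([0.55, 1.33]), array([-0.19,  0.59])]
60.0 [array([0.55, 1.07]), array([0.55, 1.07]), array([-0.19,  0.33])]
90.0 [array([0.55, 0.55]), array([0.55, 0.55]), array([-0.19, -0.19])]
```

View pics/crop.png

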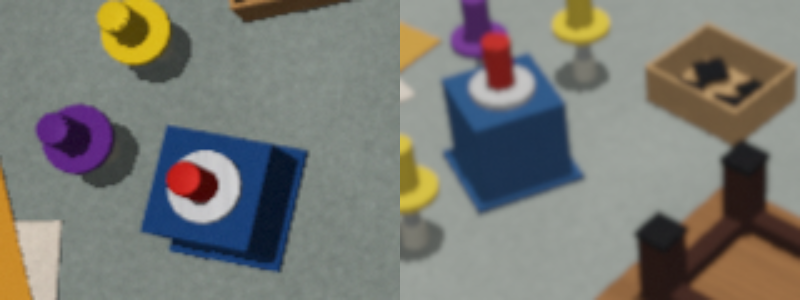

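The crop confirms it: the red tool sits in the blue stand, at about (470, 328.6). The look-alikes are more than 120 mm away, and the cap is at about (629.2, -86). Now I'll grasp and lift.

```bash
cat >> h.py <<'E'
Q=(R.from_euler('z',np.pi/3)*R.from_euler('x',np.pi)).as_quat()[[3,0,1,2]]
def st(t=""):
    s=bot.read_state();print(t,"t",round(s["clock"],2),"pos",s["ee_pos"].round(1),"F",s["ft_force"].round(2),"M",s["moment"].round(2),"w",round(s["grip_width"],1),"g",round(s["grip_force"],1));return s
E
python3 - <<'E'
from h import *
bot.move_to([470,328.6,230],Q); bot.move_gripper(60,100)
bot.servo_line([470,328.6,126],speed=80,until_force=6); st("down")
bot.move_gripper(15,100); st("grip")
s=bot.read_state()
bot.servo_line([470,328.6,150],speed=40); st("lift1")
bot.servo_line([470,328.6,262],speed=120)
bot.servo_line([629.2,-86,262],speed=200);bot.dwell(.2);st("hover")
for n in("side","top"):
    c=bot.read_camera(n);cv2.imwrite(f"pics/{n}2.png",c["image"]);np.savez(f"{n}2.npz",**{k:np.array(v) for k,v in c.items()})
E
```

```text
down t 3.35 pos [470.2 328.7 126.5] F [ 0.5  -0.26  0.14] M [ 0.03 -0.01 -0.02] w 59.9 g 0.0
grip t 3.76 pos [470.2 328.8 126.6] F [-0.32 -0.23  6.25] M [-0.07  0.27 -0.01] w 26.0 g 98.0
lift1 t 4.51 pos [469.9 328.5 149.8] F [-0.42  0.06 -2.5 ] M [-0.04 -0.02  0.04] w 26.3 g 98.3
hover t 8.16 pos [629.2 -85.7 262.1] F [-0.21 -0.02 -1.93] M [-0.    0.02 -0.04] w 26.0 g 98.3
```

View pics/side2.png

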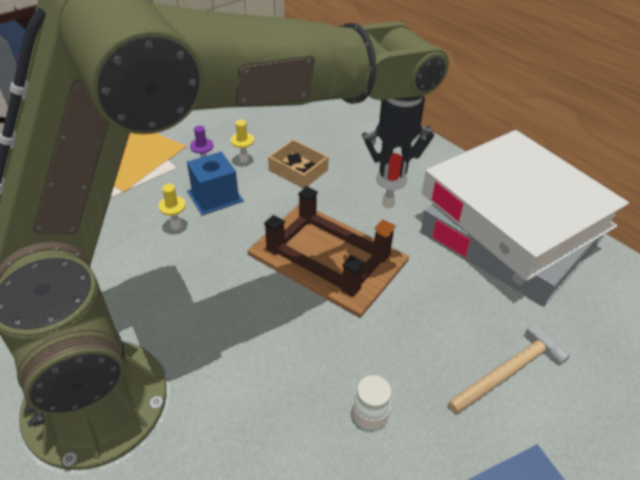

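The side view shows the tool held in the gripper, with its handle at (395,165), its foot at (389,200), and the cap below at (385,230). I'll check the tilt and offset in numbers.

Run:
```python
from h import *
c=dict(np.load("side2.npz"));P=cloud(c);h=hsv(c)
reg=np.zeros((480,640),bool);reg[150:215,370:412]=1
D=np.hypot(P[...,0]-629,P[...,1]+86);m=reg&(D<45)&(P[...,2]>140)&(P[...,2]<262)
q=P[m];vd=np.array([686,564])/np.hypot(686,564);lat=np.array([-vd[1],vd[0]])
for z in range(142,260,6):
    a=q[(abs(q[:,2]-z)<3)]
    if len(a):
        d=a[:,:2]-[629.2,-85.9];l=d@lat;k=d@vd
        print(z,len(a),"lat mid",round((l.min()+l.max())/2,1),"w",round(np.ptp(l),1),"near",round(k.min(),1),"med",round(np.median(k),1))
f=240/np.tan(np.radians(float(c["fovy"]))/2);q4=c["attitude"];M=R.from_quat(q4[[1,2,3,0]]).as_matrix()
for z in(240,225,180,170,110):
    p=M.T@(np.array([629.2,-85.9,z])-c["eye"]);print(z,(p[0]/p[2]*f+c["cx"]).round(1),(p[1]/p[2]*f+c["cy"]).round(1))
cv2.imwrite("pics/crop2.png",cv2.resize(c["image"][145:245,350:430],None,fx=6,fy=6,interpolation=cv2.INTER_CUBIC))
```

```text
166 1 lat mid -1.7 w 0.0 near -4.8 med -4.8
172 19 lat mid -0.9 w 20.3 near -8.8 med -6.3
178 31 lat mid -1.2 w 21.9 near -11.4 med -5.7
184 23 lat mid -0.4 w 22.4 near -9.5 med -5.8
190 41 lat mid 0.0 w 22.6 near -11.8 med -5.3
196 33 lat mid -0.4 w 20.6 near -11.1 med -2.5
202 18 lat mid -0.9 w 14.1 near -6.2 med -2.6
208 20 lat mid -0.1 w 14.1 near -5.7 med -3.0
214 7 lat mid -2.0 w 9.6 near -7.3 med -4.5
232 32 lat mid 1.1 w 54.7 near -25.7 med -21.6
238 230 lat mid -0.6 w 59.3 near -28.8 med -12.0
244 76 lat mid 0.3 w 57.6 near -27.5 med -9.4
250 52 lat mid -5.6 w 42.6 near -17.4 med -8.9
256 65 lat mid -1.7 w 52.8 near -16.5 med -7.7
240 391.1 178.5
225 390.3 184.5
180 388.0 201.9
170 387.5 205.7
110 384.6 227.2
```

View pics/crop2.png

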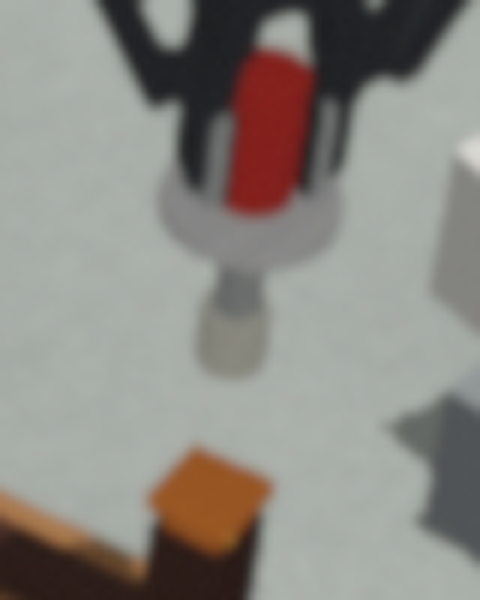

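The crop shows the tool upright, with its foot within about 1 mm of the axis over the cap. Next is the touch and the stepped press.

Run:
```python
from h import *
X,Y=629.2,-86
bot.servo_line([X,Y,222],speed=60);bot.dwell(.3)
b=bot.read_state();print("base",b["ft_force"].round(2))
hit=bot.servo_line([X,Y,185],speed=12,until_force=3);s=st(f"touch {hit}")
z0=s["ee_pos"][2];z=z0;f0=b["ft_force"][2];L=[];t0=s["clock"]
while hit and z>z0-13:
    z-=0.35;bot.servo_line([X,Y,z],speed=15);s=bot.read_state()
    F=s["ft_force"][2]-f0;L.append((round(z0-z,2),round(z0-s["ee_pos"][2],2),round(F,1)))
    if F>17.5 or s["clock"]-t0>14:break
print(L);st("end")
```

```text
base [-0.34  0.1  -2.05]
touch True t 11.03 pos [629.2 -86.  203. ] F [ 0.15 -0.06  3.53] M [-0.07 -0.08 -0.04] w 25.9 g 98.3
[(np.float64(0.35), np.float64(-0.06), np.float64(8.3)), (np.float64(0.7), np.float64(0.12), np.float64(8.9)), (np.float64(1.05), np.float64(0.34), np.float64(9.8)), (np.float64(1.4), np.float64(0.58), np.float64(10.2)), (np.float64(1.75), np.float64(1.02), np.float64(9.0)), (np.float64(2.1), np.float64(1.6), np.float64(8.3)), (np.float64(2.45), np.float64(2.1), np.float64(7.9)), (np.float64(2.8), np.float64(2.74), np.float64(6.0)), (np.float64(3.15), np.float64(3.49), np.float64(3.0)), (np.float64(3.5), np.float64(3.95), np.float64(0.4)), (np.float64(3.85), np.float64(4.16), np.float64(-0.2)), (np.float64(4.2), np.float64(4.46), np.float64(-1.0)), (np.float64(4.55), np.float64(4.67), np.float64(-0.8)), (np.float64(4.9), np.float64(4.97), np.float64(0.7)), (np.float64(5.25), np.float64(5.31), np.float64(-0.6)), (np.float64(5.6), np.float64(5.64), np.float64(0.1)), (np.float64(5.95), np.float64(5.98), np.float64(-0.5)), (np.float64(6.3), np.float64(6.33), np.float64(-1.2)), (np.float64(6.65), np.float64(6.68), np.float64(-1.2)), (np.float64(7.0), np.float64(7.04), np.float64(-1.0)), (np.float64(7.35), np.float64(7.38), np.float64(-1.3)), (np.float64(7.7), np.float64(7.58), np.float64(0.9)), (np.float64(8.05), np.float64(7.63), np.float64(6.0)), (np.float64(8.4), np.float64(7.65), np.float64(8.5)), (np.float64(8.75), np.float64(7.67), np.float64(11.8)), (np.float64(9.1), np.float64(7.7), np.float64(12.6)), (np.float64(9.45), np.float64(7.7), np.float64(15.7)), (np.float64(9.8), np.float64(7.75), np.float64(17.9))]
end t 18.02 pos [629.5 -86.  195.2] F [-6.11  2.67 15.83] M [0.51 1.32 0.05] w 25.6 g 99.7
```

The cap snapped home after about 7.6 mm of travel, and the stop is firm. Now I'll lean at about 20 N, then retreat and look.

Run:
```python
from h import *
X,Y=629.2,-86
z=203-9.8-0.3;bot.servo_line([X,Y,z],speed=15)
for i in range(9):
    bot.dwell(.1);s=bot.read_state();F=s["ft_force"][2]+2.05;print(round(s["clock"],2),round(F,1),s["ft_force"].round(1)[:2],s["ee_pos"].round(2))
    if i<2 and F<19: z-=.2;bot.servo_line([X,Y,z],speed=15)
bot.servo_line([X,Y,215],speed=40);bot.servo_line([X,Y,262],speed=100)
bot.servo_line([470,328.6,262],speed=200);bot.dwell(.2);st("hover stand")
for n in("side","top"):
    c=bot.read_camera(n);cv2.imwrite(f"pics/{n}3.png",c["image"]);np.savez(f"{n}3.npz",**{k:np.array(v) for k,v in c.items()})
    h=hsv(c);P=cloud(c);m=(h[...,0]<20)&(h[...,1]>150)&(h[...,2]>150)
    q=P[win(m,*((365,210,405,250) if n=="side" else (345,170,380,205)))];q=q[q[:,2]>95];print(n,"cap z",np.percentile(q[:,2],[50,90]).round(1),q.mean(0).round(1))
c=np.load("side3.npz")["image"]
cv2.imwrite("pics/crop3.png",np.hstack([cv2.resize(c[60:230,120:290],(400,400)),cv2.resize(c[205:265,355:415],(400,400))]))
```

```text
18.38 18.6 [-6.5  1.3] [629.52 -85.94 195.21]
18.73 21.0 [-6.2  1.5] [629.55 -85.95 195.18]
18.82 21.9 [-6.   1.4] [629.56 -85.94 195.18]
18.93 21.1 [-7.   1.6] [629.55 -85.93 195.19]
19.02 21.2 [-6.7  2.6] [629.55 -85.96 195.22]
19.12 21.1 [-8.   2.8] [629.55 -85.95 195.21]
19.23 20.6 [-6.9  2.2] [629.55 -85.94 195.21]
19.32 20.8 [-7.   1.9] [629.55 -85.93 195.2 ]
19.43 21.4 [-7.4  1.9] [629.57 -85.95 195.21]
hover stand t 23.32 pos [470.2 328.3 262. ] F [ 0.74  0.69 -2.12] M [ 0.   -0.01 -0.02] w 26.0 g 98.4
side cap z [102.3 104.5] [629.2 -86.5 102.3]
top cap z [100.3 102.8] [629.7 -86.1 100.3]
```

View pics/crop3.png

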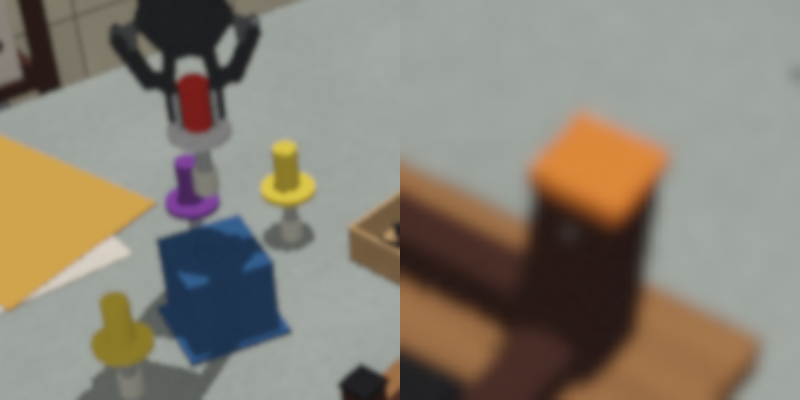

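The crop shows the cap sitting flat on the leg, with its top at about 101 mm, and the tool held upright above the blue stand. Now I'll stow the tool.

Run:
```python
from h import *
X,Y=470,328.7
bot.servo_line([X,Y,200],speed=100)
hit=bot.servo_line([X,Y,145],speed=40,until_force=4);st(f"in {hit}")
if not hit:
    hit=bot.servo_line([X,Y,123],speed=15,until_force=3);s=st(f"seat {hit}")
    if s["ee_pos"][2]<130:
        bot.move_gripper(60);st("open");bot.dwell(.3)
        bot.servo_line([X,Y,240],speed=100);bot.servo_line([X-70,Y-120,300],speed=150);st("clear");bot.dwell(.3)
        c=bot.read_camera("top");cv2.imwrite("pics/top4.png",c["image"]);P=cloud(c);h=hsv(c)
        m=((h[...,0]<5)|(h[...,0]>174))&(h[...,1]>150)&(h[...,2]>90);q=P[win(m,140,235,185,285)];q=q[q[:,2]>140];print(len(q),np.median(q,0))
```

```text
in False t 25.71 pos [470.1 328.7 145.3] F [-0.89 -0.24 -2.54] M [0.03 0.   0.02] w 25.7 g 98.4
seat True t 26.82 pos [470.  328.7 126.6] F [-0.7  -1.14  5.44] M [-0.16  0.11  0.  ] w 26.1 g 99.7
open t 27.25 pos [469.5 328.4 125.7] F [0.03 0.37 1.15] M [-0.01  0.    0.05] w 60.0 g 0.0
clear t 30.0 pos [400.1 209.  299.6] F [-0.19  0.7  -0.55] M [ 0.   -0.04  0.04] w 60.1 g 0.0
0 [nan nan nan]
  return _methods._mean(a, axis=axis, dtype=dtype,
  ret = um.true_divide(
```

```bash
ls pics
```

```text
crop.png
crop2.png
crop3.png
side1.png
side2.png
side3.png
top1.png
top2.png
top3.png
top4.png
```

The arm probably blocks the top view here, so I'll check from the side.

Run:
```python
from h import *
c=bot.read_camera("side");P=cloud(c);h=hsv(c);cv2.imwrite("pics/side4.png",c["image"])
m=((h[...,0]<5)|(h[...,0]>174))&(h[...,1]>150)&(h[...,2]>60);q=P[win(m,190,130,230,180)];q=q[(q[:,2]>100)&(q[:,2]<170)];print(len(q),np.median(q,0).round(1),q[:,2].max() if len(q) else 0)
```

```text
190 [467.4 320.9 142.5] 157.79204057389154
```

View pics/side4.png

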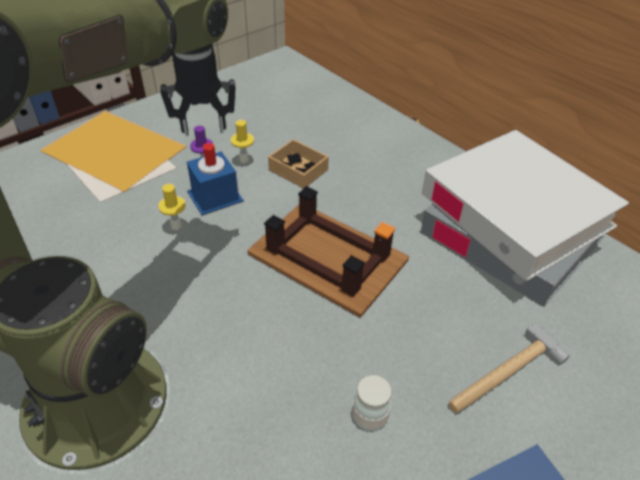

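The tool is back upright in its stand at (209,158), the cap is home at (385,230), and the bystanders haven't moved. I'll hand the job in.

```bash
python3 -c "
from rig import bot
print(bot.finish_job())"
```

```text
the job is handed in; nothing more can be done
None
```

The orange cap clicked fully home and was held at about 21 N for about 0.7 s, the red tool is back in its blue stand, and the job is handed in at about 30 s; no verdict was returned.

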